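# Clamp the silver bangle in the expanding chuck

### The job

Lower the silver bangle over the red ball knob of the expanding chuck so that it lies flat on the chuck's seat around the three jaws, and let go of it. Then turn the ball knob clockwise (seen from above) until the jaws hold the bangle firmly from inside, snug for engraving but not so tight that they strain it, and let go. Leave the brass bangle and everything else on the bench where it is.

Things in the scene. Friction and masses are not known exactly. Their poses are not given: they have to be found in the camera images.
- silver_bangle: silver (pale grey) bangle lying flat on the wooden bench pin: a plain round ring of flat band, 64 mm outside diameter, 54 mm inside diameter (wall 5 mm), 8 mm high, about 77 g; origin at the centre of its underside, z is its axis. It can be taken from above across its outside diameter
- bench_pin: worn wooden board, 96 x 285 mm, 18 mm thick, fixed flat on the bench by a steel strap (20 mm wide, 6 mm thick) across its middle; origin at the centre of its underside, y along its length. The silver and the brass bangle lie on it, one towards each end
- chuck: expanding bangle chuck, fixed: dark steel ball block 110 mm across in a black rubber pad 132 mm across, aluminium turntable 92 mm across with its top 93 mm above the bench, a riser 44 mm across, a round steel seat plate 62 mm across with its top 126 mm above the bench; on it three jaws, and the ball knob over its centre. Origin at the bench on the knob's axis, z up
- seat (a point): centre of the top of the seat plate, on the knob's axis, 126 mm above the bench. The bangle's underside rests here, its inside around the jaws, which stand 9.2 mm above the seat
- ball (a point): centre of the smooth red ball knob, 36 mm in diameter on a thin 12 mm neck, 34 mm above the seat (ball from 16 to 52 mm above it). It turns about the vertical axis through here and keeps this height. It slips easily: fingers that close above or below its widest part slide off it; across the widest part they slip round at some 0.024 to 0.033 N m for each newton of grip
- ball_top (a point): top of the ball knob, 18 mm above its centre. Clockwise seen from above drives the jaws out. Running free the knob has a steady drag of 0.5 N m either way. When the jaws bear with a load x (N m) it takes 0.5 + x to turn it on and 0.5 - x to turn it back; standing still it stays put and the moment can be anything between. Firm: x 0.2 to 0.4; under 0.12 loose, over 0.5 strained
- jaw_a: first of three equal jaws with white nylon noses 10 mm wide, 120 degrees apart on the seat, moved together by the knob: 2 mm outwards per radian clockwise. At the start the noses stand 22.6 to 24.4 mm from the axis: 2.6 to 4.4 mm of room round the bangle, which they meet at 27 mm. Origin at the tip of the nose at seat height, x outwards
- jaw_b: second jaw, the same, 120 degrees counter-clockwise from the first. Each newton on each of the three jaws loads the knob with 0.006 N m: firm is about 35 to 65 N a jaw. The noses yield little: from first bearing to strained is 0.5 to 0.8 radian of the knob, and no reading of their place is fine enough to tell
- jaw_c: third jaw, the same, 240 degrees counter-clockwise from the first
- brass_bangle: brass (yellow) bangle lying flat on the wooden bench pin, 68 mm outside diameter, 6 mm high; origin at the centre of its underside. Not to be used
- tweezers: steel soldering tweezers, 150 mm, lying on the soldering board at the back; origin at mid-length underneath
- silver_ring: silver finger ring, 21 mm across, on the soldering board at the back
- brass_ring: brass finger ring, 21 mm across, on the soldering board at the back
- pickle_pot: round brass pot, 90 mm across, 60 mm high, at the back left; origin under its centre
- pumice_jar: glass jar with a paper cap, 72 mm across, 110 mm high, back left; origin under its centre
- flux_bottle: small amber bottle, 48 mm across, 90 mm high, back right; origin under its centre
- chasing_hammer: hammer, 240 mm long, lying on the bench to the right of the chuck; origin at mid-length underneath
Mind the look-alikes: they are no part of the job. Leave any pink look-alike of the chuck alone.

How it is judged:
On the way:
1. the silver bangle lies flat on the seat, round the jaws, and is let go (z of silver_bangle in the frame of seat between -0.002 and 0.002 m and angle between silver_bangle's own z axis and vertical below 0.05 rad and horizontal distance between silver_bangle and seat below 0.006 m and contact force between the fingers and silver_bangle below 0.2 N), for 0.2 s.
At the end, for the whole second after the job is handed in: The silver bangle lies at rest on the chuck's seat (underside within 2 mm of it, tilted less than 3 degrees, centred within 4 mm), and each of the three jaws presses on it from inside with more than 15 N (and never more than 85 N) (z of silver_bangle in the frame of seat between -0.002 and 0.002 m and angle between silver_bangle's own z axis and vertical below 0.05 rad and horizontal distance between silver_bangle and seat below 0.004 m and contact force between each of jaw_a, jaw_b, jaw_c and silver_bangle above 15 N and linear speed of silver_bangle below 0.01 m/s); the robot touches nothing.
It fails at once if a jaw strains the silver bangle: more than 85 N (contact force between any of jaw_a, jaw_b, jaw_c and silver_bangle above 85 N).
It fails at once if the brass bangle or another thing on the bench is moved by more than 20 mm (distance of any of brass_bangle, tweezers, silver_ring, brass_ring, pickle_pot, pumice_jar, flux_bottle, chasing_hammer from where it was at the start of the episode above 0.02 m).
It also fails if it takes over 72 s, if anything falls off the work surface, if the arm or the gripper's body presses on something with over 40 N, if the wrist force passes 120 N, or if a joint passes its speed limit or range.

### The arm

A 7-joint arm with a two-finger parallel gripper is mounted at the origin on the work surface. World frame = base frame: x ahead of the robot, y to its left, z up, the work surface at z = 0. Lengths are in m, angles in rad, forces in N, time in s.
With the tool pointing down it reaches from about 0.4 to 0.85 m from the base axis. Payload 6.9 kg.
Tool frame: the origin (TCP) lies at the very end of the fingers, on their centre line; the grasp point (between the pads) lies 19 mm behind it; z points along the fingers, y is the line along which they close (so a half turn about z gives the same grasp; the last joint's range is limited). The gripper opens to 85 mm and grips with 20 to 120 N. Pads are 22 mm wide; open, the fingers measure 114 mm over their backs; the gripper's body (76 mm by 85 mm) begins 54 mm behind the grasp point. The pads swing forward as they close: fully open they stand 13 mm farther back than shut.
Start: joints at [-1.131, 0.507, -0.238, 1.5, 0.126, 1.149, -0.155], TCP at [0.205, 0.59, 0.231] pointing down, gripper open.
Joint ranges: [-3.08, 3.08], [-0.24, 2.05], [-1.43, 1.35], [0, 2.5], [-1.52, 4.66], [0.17, 1.96], [-2.89, 2.89]. Speed limits (rad/s): [2.39, 2.39, 3.14, 3.14, 3.14, 3.14, 3.14].

### API

Orientations are given as a 3x3 rotation matrix whose columns are the frame's x, y, z axes.
In Python, from station import manip gives the robot as it stands.
- The arm moves only by the tool send_rows, never from a script. Its argument "plan" is a list that holds one entry, the list of rows, each a list of 7 numbers: the turn, a rotation vector about the world's x, y, z in rad, then the shift along the world's x, y, z in mm, then the opening, from 0 (shut) to 1 (fully open). A call has 1 to 20 rows; each row shifts and turns the commanded pose from where the row before left it; what a row does not reach is not made up. A row lasts 1/12 s, in which the tool goes at most 41.7 mm and 7.16 degrees, less where a joint would pass 70% of its speed; a pose out of reach is approached as far as the arm can. A call is refused whole if a number of a shift passes 41.7 or a number of a turn 0.125, either way. A call with a gripper value outside its range is refused whole. The fingers move at their own pace and stop on an object; the grip force is fixed at half the most. Time passes only in rows, so rows that do not move let the fingers close. It gives the time, the measured TCP pose, the force, the opening and the grip force at its end, in the units of the state.
- manip.sense(): the state, without advancing time (a new reading comes with each control period).
- manip.get_image(name): name is "scene" or "top" or "wrist"; returns (picture, depth): 384x512x3 uint8, blue, green, red; 384x512 float32, m along the optical axis (not along the pixel's ray), 0 where there is no reading.
- manip.camera_model(name): a dict with "camera_matrix" (3x3 intrinsics, pixels), "k1" (the pictures are not rectified: a ray, as slopes to the right and down, at radius r is drawn at 1 + k1 r^2 times it, then the intrinsics apply), "R" (3x3) and "t" (3): a world point X has camera coordinates R X + t; the wrist camera has in their place "mount" (4x4, takes a point from camera to tool coordinates, whose origin is the TCP and whose axes are the flange's). Camera axes: x right, y down, z forward; pixel columns grow to the right and rows downward; lengths in m; the calibration is good to about 2 mm. A picture is of the moment at which its call begins: read the wrist's pose just before it. camera_model takes no time and is no camera call.
- manip.hand_in(): hands the job in; it is judged then, once.
The state is a dict: "time": time; "joint_positions": joint angles; "joint_vel": joint speeds; "joint_efforts": joint torques, N m; "tool_pos": TCP position; "eef_rot": TCP orientation; "contact_force": force on the tool from outside, world axes, zero at the start; "ft_torque": the same for the moment, N m; "grip_width": finger opening in m; "gripper_force": force on a finger pad.
Only numpy, scipy, OpenCV 4.12 (cv2) and the standard library are available. Lean on these libraries where they do the work, as an engineer would, in place of code of your own. Each camera call takes 0.05 s, during which the arm holds its last target. There are 200 camera calls.

## Working session

There is one attempt and no reset: what is moved stays moved. The work goes in short steps, Python scripts to look and compute and a tool call to move; the robot and the scene stay as the last step left them, time stands still between calls to the robot, and variables do not carry over. Pictures are saved under pics/ and viewed, at most 10 in all, crops included, and the job is handed in when it is done.

Besides the shell and the picture viewer there is one more tool, called as a command line: name --argument value ..., lists and objects as JSON in quotes. send_rows: Moves the arm, as the interface text tells. Its arguments: {"type":"object","properties":{"plan":{"type":"array","items":{"type":"array","items":{"type":"array","items":{"type":"number"}}}}},"required":["plan"]}

```bash
ls; mkdir -p pics; cat > h.py <<'E'
import numpy as np, cv2
from station import manip
def grab(n,save=None):
    s=manip.sense(); im,d=manip.get_image(n); m=manip.camera_model(n)
    if 'mount' in m:
        T=np.eye(4);T[:3,:3]=s['eef_rot'];T[:3,3]=s['tool_pos']
        W=T@np.array(m['mount'])
    else:
        R=np.array(m['R']);W=np.eye(4);W[:3,:3]=R.T;W[:3,3]=-R.T@np.array(m['t'])
    if save: cv2.imwrite(save,im)
    return im,d,np.array(m['camera_matrix']),m['k1'],W
def rays(uv,K,k1):
    uv=np.asarray(uv,float).reshape(-1,1,2)
    p=cv2.undistortPoints(uv,K,np.array([k1,0,0,0,0.]))[:,0]
    return np.c_[p,np.ones(len(p))]
def plane(uv,cam,z):
    _,_,K,k1,W=cam; r=rays(uv,K,k1)@W[:3,:3].T; o=W[:3,3]
    return o+r*((z-o[2])/r[:,2])[:,None]
def deep(uv,cam):
    _,d,K,k1,W=cam; uv=np.asarray(uv,int).reshape(-1,2)
    p=rays(uv,K,k1)*d[uv[:,1],uv[:,0]][:,None]
    return p@W[:3,:3].T+W[:3,3]
E
python3 - <<'E'
from h import *
a=grab('top');b=grab('scene')
cv2.imwrite('pics/a.png',a[0]);cv2.imwrite('pics/b.png',b[0])
s=manip.sense();print(s)
for c in(a,b):print(c[2],c[3],c[4].round(3))
E
```

```text
pics
{'time': 0.1, 'joint_positions': array([-1.13148345,  0.50824107, -0.23751649,  1.50103757,  0.12569121,
        1.14886892, -0.15479809]), 'joint_vel': array([ 1.25573228e-03, -2.35090566e-03, -1.55290533e-03, -2.60198397e-03,
       -5.05357188e-04, -9.80028432e-05,  9.98713711e-04]), 'joint_efforts': array([-3.99488708e-03, -6.21841621e+01, -2.19383240e+00, -2.50206971e+01,
        1.27456547e-02,  7.84753851e-03,  3.46192519e-05]), 'tool_pos': array([0.20470782, 0.590057  , 0.23052233]), 'eef_rot': array([[-9.44799103e-01,  3.27649835e-01, -4.89947546e-04],
       [ 3.27650200e-01,  9.44797928e-01, -1.49054828e-03],
       [-2.54764701e-05, -1.56880009e-03, -9.99998769e-01]]), 'contact_force': array([ 0.07839429, -0.44689362, -0.39494834]), 'ft_torque': array([0.04066713, 0.03701916, 0.00664422]), 'gripper_force': 0.0, 'grip_width': 0.08518677347055828}
[[438.70621467   0.         255.57578213]
 [  0.         438.70621467 185.22046924]
 [  0.           0.           1.        ]] -0.1418221471136675 [[-0.026 -0.989  0.149  0.38 ]
 [-1.     0.025 -0.009 -0.018]
 [ 0.005 -0.149 -0.989  1.347]
 [ 0.     0.     0.     1.   ]]
[[350.44675258   0.         254.03802902]
 [  0.         350.44675258 191.80207796]
 [  0.           0.           1.        ]] 0.03563261189906564 [[-0.484  0.738 -0.471  1.015]
 [ 0.875  0.402 -0.269  0.25 ]
 [-0.009 -0.542 -0.84   0.935]
 [ 0.     0.     0.     1.   ]]
```

View pics/a.png

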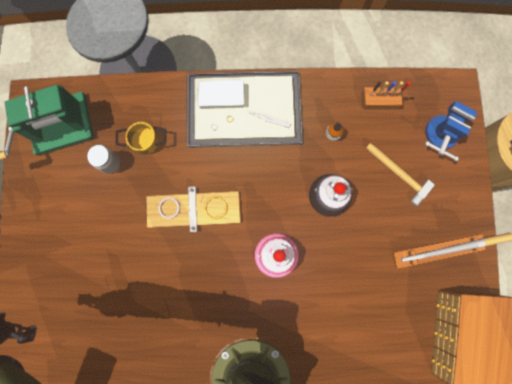

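View pics/b.png

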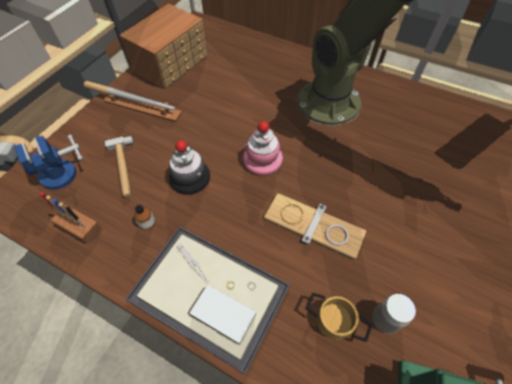

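Candidates: in top, the silver bangle is the pale ring at (169,208) and the brass one is at (216,207). The silver finger ring is at (214,127) on the board. The chuck with the black pad has its ball at (340,188); the pink look-alike at (279,256) is to be left alone. I choose (169,208) and (340,188).

```bash
python3 - <<'E'
from h import *
a=grab('top');b=grab('scene')
def bang(c,box):
    x0,x1,y0,y1=box; im=c[0][y0:y1,x0:x1]; hsv=cv2.cvtColor(im,cv2.COLOR_BGR2HSV)
    m=((hsv[...,1]<70)&(hsv[...,2]>110)).astype(np.uint8)
    n,l,st,ce=cv2.connectedComponentsWithStats(m)
    for i in range(1,n):
        if st[i,4]<40: continue
        cs,_=cv2.findContours((l==i).astype(np.uint8),cv2.RETR_EXTERNAL,cv2.CHAIN_APPROX_NONE)
        e=cs[0][:,0]+[x0,y0]; P=plane(e,c,0.024)
        (cx,cy),r=cv2.minEnclosingCircle(P[:,:2].astype(np.float32)*1000)
        print('sil',st[i],e.mean(0),cx,cy,r, np.median(deep(e,c)[:,2]))
bang(a,(148,188,190,226)); bang(b,(322,354,218,250))
def ball(c,box):
    x0,x1,y0,y1=box; im=c[0][y0:y1,x0:x1]; hsv=cv2.cvtColor(im,cv2.COLOR_BGR2HSV)
    m=(((hsv[...,0]<8)|(hsv[...,0]>172))&(hsv[...,1]>150)).astype(np.uint8)
    ys,xs=np.nonzero(m);u=[xs.mean()+x0,ys.mean()+y0]
    print('ball',u,len(xs),np.ptp(xs),np.ptp(ys),plane([u],c,.160)[0]);
    D=deep(np.c_[xs+x0,ys+y0],c); print(np.percentile(D[:,2],[5,50,95]))
    return u,c
def tri(A,B):
    M=np.zeros((3,3));v=np.zeros(3)
    for u,c in(A,B):
        r=(rays([u],c[2],c[3])@c[4][:3,:3].T)[0];r/=np.linalg.norm(r);Q=np.eye(3)-np.outer(r,r);M+=Q;v+=Q@c[4][:3,3]
    print('tri',np.linalg.solve(M,v))
tri(ball(a,(325,356,172,205)),ball(b,(168,198,135,160)))
cr=np.hstack([cv2.resize(a[0][185:235,140:250],None,fx=4,fy=4,interpolation=2)[:200,:400],cv2.resize(a[0][165:215,310:360],None,fx=4,fy=4,interpolation=2)])
cv2.imwrite('pics/c.png',cr)
E
```

```text
sil [ 10   8  22  21 136] [168.72881356 207.72881356] 516.7172241210938 236.3566436767578 32.70427322387695 0.022684591678246324
sil [  3   6  24  22 181] [336.67213115 234.36065574] 517.7556762695312 234.9488983154297 33.61782455444336 0.022024133774064647
ball [np.float64(339.5), np.float64(188.0)] 102 11 10 [ 0.54501675 -0.25904606  0.16      ]
[0.16790462 0.17500496 0.1798452 ]
ball [np.float64(180.64601769911505), np.float64(145.01769911504425)] 113 12 11 [ 0.54145357 -0.26131171  0.16      ]
[0.00357773 0.17078666 0.17734909]
tri [ 0.54437092 -0.25810508  0.16480079]
```

View pics/c.png

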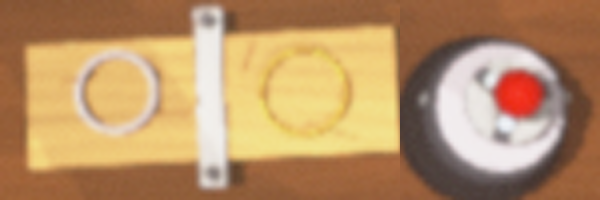

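The crop shows the pale ring left of the strap (silver) and the yellow one right of it (brass); on the right, the black-pad chuck with the red ball. The silver bangle is at about (517,236) mm and the chuck axis at about (544,-259) mm. Ring radius and heights agree with the description, so I set out.

send_rows --plan '[[[0,0,0,24,-27,-2,1],[0,0,0,24,-27,-2,1],[0,0,0,24,-27,-2,1],[0,0,0,24,-27,-2,1],[0,0,0,24,-27,-2,1],[0,0,0,24,-27,-2,1],[0,0,0,24,-27,-2,1],[0,0,0,24,-27,-2,1],[0,0,0,24,-27,-2,1],[0,0,0,24,-27,-2,1],[0,0,0,24,-27,-2,1],[0,0,0,24,-27,-2,1],[0,0,0,24,-30,-6,1],[0,0,0,0,0,0,1],[0,0,0,0,0,0,1],[0,0,0,0,0,0,1]]]'

```text
time: 1.53
tool_pos: [0.5165, 0.2367, 0.201]
eef_rot: [[-0.945, 0.328, -0.001], [0.328, 0.945, 0.0], [0.001, 0.0, -1.0]]
contact_force: [-0.3, -0.2, -0.8]
grip_width: 0.0855
gripper_force: 0.0
```

```bash
python3 - <<'E'
from h import *
c=grab('wrist','pics/d.png'); s=manip.sense()
print(s['tool_pos'],s['eef_rot'].round(3),s['joint_positions'].round(2)); print(c[4].round(3),np.array(manip.camera_model('wrist')['mount']).round(3))
E
```

```text
[0.5160554  0.23755788 0.20123698] [[-0.945  0.326 -0.001]
 [ 0.326  0.945  0.001]
 [ 0.001  0.    -1.   ]] [-0.36  0.44 -0.17  1.7   0.08  1.01  0.68]
[[ 0.329  0.898  0.291  0.441]
 [ 0.944 -0.313 -0.102  0.263]
 [-0.001  0.309 -0.951  0.344]
 [ 0.     0.     0.     1.   ]] [[-0.001 -0.951 -0.31   0.08 ]
 [ 1.    -0.001 -0.001  0.   ]
 [ 0.001 -0.31   0.951 -0.143]
 [ 0.     0.     0.     1.   ]]
```

View pics/d.png

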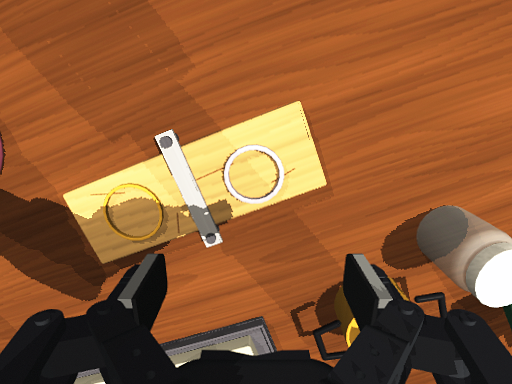

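Silver ring at (254,174) in the wrist view, brass at (134,212), fingers below at (150,290) and (365,290).

```bash
cat >> h.py <<'E'
def silver(c,box,z):
    x0,x1,y0,y1=box; hsv=cv2.cvtColor(c[0][y0:y1,x0:x1],cv2.COLOR_BGR2HSV)
    m=((hsv[...,1]<70)&(hsv[...,2]>100)).astype(np.uint8)
    cs,_=cv2.findContours(m,cv2.RETR_EXTERNAL,cv2.CHAIN_APPROX_NONE)
    e=max(cs,key=cv2.contourArea)[:,0]+[x0,y0]; P=plane(e,c,z)
    (cx,cy),(w,h),_=cv2.fitEllipse(P[:,:2].astype(np.float32)*1000)
    return cx,cy,w,h
E
python3 - <<'E'
from h import *
c=grab('wrist'); print(silver(c,(215,295,135,215),.026)); s=manip.sense(); print(s['tool_pos'])
E
```

```text
(516.133544921875, 235.21353149414062, 62.44779586791992, 62.8056755065918)
[0.51590661 0.23788992 0.20135587]
```

send_rows --plan '[[[0,0,0,0,-2,-20,1],[0,0,0,0,0,-25,1],[0,0,0,0,0,-25,1],[0,0,0,0,0,-25,1],[0,0,0,0,0,-25,1],[0,0,0,0,0,-25,1],[0,0,0,0,0,-15,1],[0,0,0,0,0,-10,1],[0,0,0,0,0,-6,1],[0,0,0,0,0,-5,1],[0,0,0,0,0,0,1],[0,0,0,0,0,0,1]]]'

```text
time: 2.63
tool_pos: [0.5171, 0.2349, 0.0209]
eef_rot: [[-0.945, 0.327, 0.001], [0.327, 0.945, 0.0], [-0.001, 0.001, -1.0]]
contact_force: [0.4, -0.2, 0.0]
grip_width: 0.0855
gripper_force: 0.0
```

```bash
python3 - <<'E'
from h import *
c=grab('wrist','pics/e.png'); s=manip.sense(); print(s['tool_pos'],s['contact_force'])
E
```

```text
[0.51729477 0.23485663 0.02114673] [-0.11551348 -0.99962635  0.36176197]
```

View pics/e.png

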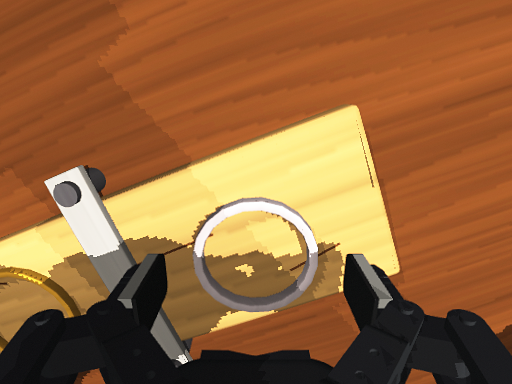

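The ring at (255,253) sits centred between the fingertips at (155,270) and (355,270). I'll go down a little more, then close.

send_rows --plan '[[[0,0,0,0,0,-3,1],[0,0,0,0,0,-3,1],[0,0,0,0,0,-2,1],[0,0,0,0,0,0,1],[0,0,0,0,0,0,0.85],[0,0,0,0,0,0,0.78],[0,0,0,0,0,0,0.7],[0,0,0,0,0,0,0.6],[0,0,0,0,0,0,0.5],[0,0,0,0,0,0,0.5],[0,0,0,0,0,0,0.5]]]'

```text
time: 3.6
tool_pos: [0.5169, 0.2345, 0.0132]
eef_rot: [[-0.945, 0.328, 0.001], [0.328, 0.945, 0.0], [-0.0, 0.0, -1.0]]
contact_force: [-1.9, -1.6, 9.8]
grip_width: 0.0613
gripper_force: 63.3
```

send_rows --plan '[[[0,0,0,0,0,3,0.5],[0,0,0,0,0,5,0.5],[0,0,0,0,0,10,0.5],[0,0,0,0,0,20,0.5],[0,0,0,0,0,20,0.5],[0,0,0,0,0,10,0.5],[0,0,0,0,0,0,0.5],[0,0,0,0,0,0,0.5]]]'

```text
time: 4.27
tool_pos: [0.517, 0.2345, 0.0807]
eef_rot: [[-0.945, 0.328, 0.001], [0.328, 0.945, 0.0], [-0.001, 0.001, -1.0]]
contact_force: [-0.6, -0.0, -1.1]
grip_width: 0.0611
gripper_force: 65.1
```

```bash
python3 - <<'E'
from h import *
c=grab('wrist','pics/f.png'); s=manip.sense(); print(s['tool_pos'],s['contact_force'],s['grip_width'])
d=deep([[u,v] for v in (200,225,245,265,280,300,310) for u in (200,230,256,280,310)],c)
print((( d-s['tool_pos'])@s['eef_rot']*1000).round(0).astype(int).tolist())
E
```

```text
[0.51652512 0.23428509 0.07992184] [ 0.57820473  0.42084625 -0.04975015] 0.06101999424950071
[[9, -38, 61], [9, -17, 62], [9, 1, 62], [9, 18, 62], [9, 39, 62], [-10, -39, 62], [-9, -17, 60], [-10, 1, 62], [-10, 19, 62], [-10, 40, 62], [13, -25, -14], [-26, -18, 62], [-26, 1, 63], [-25, 19, 61], [13, 26, -15], [1, -26, -11], [-42, -18, 62], [-53, 1, 80], [-53, 21, 80], [1, 27, -12], [-6, -26, -14], [-67, -20, 79], [-68, 1, 80], [-68, 21, 80], [-7, 27, -13], [-69, -42, 55], [-88, -21, 81], [-88, 1, 80], [-87, 22, 79], [-88, 48, 79], [-79, -42, 56], [-24, -12, -13], [-27, 1, -10], [-25, 13, -12], [-98, 48, 79]]
```

View pics/f.png

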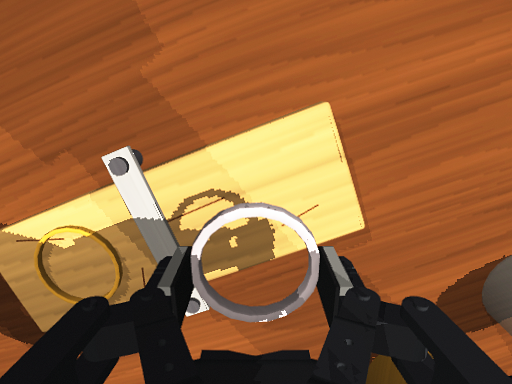

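The ring is held level between the pads, lifted clear of the board (ring at (255,263)). Now I'll measure its pose in the tool frame.

```bash
cat >> h.py <<'E'
def held(c,box=(180,330,190,330)):
    s=manip.sense(); x0,x1,y0,y1=box
    g=np.array([(u,v) for v in range(y0,y1) for u in range(x0,x1)])
    col=c[0][g[:,1],g[:,0]].astype(int); d=deep(g,c); L=(d-s['tool_pos'])@s['eef_rot']*1000
    k=(L[:,2]>-19)&(L[:,2]<-4)&(np.ptp(col,axis=1)<35)&(col.mean(1)>85); L=L[k]; T=L[L[:,2]<np.percentile(L[:,2],60)+0.8]
    T=L[(abs(L[:,2]-np.median(L[:,2]))<4)]
    A=np.c_[T[:,:2],np.ones(len(T))]
    for _ in range(5):
        p=np.linalg.lstsq(A,T[:,2],rcond=None)[0]; r=T[:,2]-A@p; T=T[r<.7];A=A[r<.7]   # top face = smallest z
    h=cv2.convexHull(T[:,:2].astype(np.float32)); (cx,cy),r=cv2.minEnclosingCircle(h)
    return p,len(T),(cx,cy,r)
E
python3 - <<'E'
from h import *
print(held(grab('wrist')),manip.sense()['joint_positions'].round(2))
E
```

```text
(array([-2.45640787e-03,  9.36329806e-04, -1.35025429e+01]), 2437, (4.4539947509765625, 0.01390149351209402, 35.51050567626953)) [-0.37  0.58 -0.15  1.85  0.12  0.72  0.65]
```

send_rows --plan '[[[0,0,0,0,0,20,0.5],[0,0,0,0,0,30,0.5],[0,0,0,0,-5,35,0.5],[0,0,0,2,-20,30,0.5],[0,0,0,2,-28,20,0.5],[0,0,0,2,-30,10,0.5],[0,0,0,2,-30,0,0.5],[0,0,0,2,-30,0,0.5],[0,0,0,2,-30,0,0.5],[0,0,0,2,-30,0,0.5],[0,0,0,2,-30,0,0.5],[0,0,0,2,-30,0,0.5],[0,0,0,2,-30,0,0.5],[0,0,0,2,-30,0,0.5],[0,0,0,2,-30,0,0.5],[0,0,0,2,-30,0,0.5],[0,0,0,2,-30,0,0.5],[0,0,0,0,-20,0,0.5],[0,0,0,0,-10,0,0.5],[0,0,0,0,0,0,0.5]]]'

```text
time: 6.03
tool_pos: [0.5439, -0.2111, 0.2239]
eef_rot: [[-0.944, 0.331, -0.002], [0.331, 0.944, -0.0], [0.002, -0.001, -1.0]]
contact_force: [0.5, 0.5, -0.3]
grip_width: 0.0612
gripper_force: 65.4
```

```bash
cat >> h.py <<'E'
def ball(c,z=.160):
    hsv=cv2.cvtColor(c[0],cv2.COLOR_BGR2HSV)
    m=(((hsv[...,0]<6)|(hsv[...,0]>173))&(hsv[...,1]>170)&(hsv[...,2]>70)).astype(np.uint8)
    n,l,st,ce=cv2.connectedComponentsWithStats(m); out=[]
    for i in range(1,n):
        if st[i,4]>150: 
            ys,xs=np.nonzero(l==i); D=deep(np.c_[xs,ys],c); D=D[(D[:,2]>.145)&(D[:,2]<.19)]
            if len(D)<50: continue
            # sphere of radius 18 fit
            A=np.c_[2*D,np.ones(len(D))]; q=np.linalg.lstsq(A,(D**2).sum(1),rcond=None)[0]
            out.append((st[i].tolist(),plane([ce[i]],c,z)[0].round(4),q[:3].round(4),round(float(np.sqrt(q[3]+q[:3]@q[:3])),4)))
    return out
E
python3 - <<'E'
from h import *
c=grab('wrist','pics/g.png');s=manip.sense();print(s['tool_pos'],s['joint_positions'].round(2)); print(held(c))
for o in ball(c):print(o)
for o in ball(grab('top')):print(o)
E
```

```text
[ 0.54431146 -0.20864429  0.22414953] [ 0.37  0.44 -0.07  1.63  0.04  1.08  1.52]
(array([-1.60299790e-03,  2.86318145e-03, -1.27210410e+01]), 2469, (4.037675380706787, -2.772772789001465, 35.446292877197266))
([169, 210, 43, 40, 1038], array([ 0.5383, -0.2617,  0.16  ]), array([ 0.5436, -0.2584,  0.1609]), 0.0172)
```

View pics/g.png

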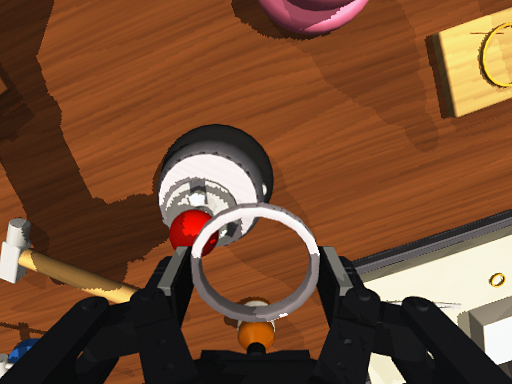

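The ring is still held at (255,263), with the ball to its left at (190,230) and the hammer well clear at lower left. The sphere fit gives the ball at (543.6,-258.4,160.9), r 17, which agrees with the earlier value. Now the ring's centre in the tool frame.

```bash
cat >> h.py <<'E'
def ringc(c,zt):
    "ring centre in tool xy: inner-hole boundary cast onto tool plane z=zt (mm)"
    s=manip.sense(); g=cv2.cvtColor(c[0],cv2.COLOR_BGR2HSV)
    m=((g[...,1]<75)&(g[...,2]>85)).astype(np.uint8)
    pts=[]
    for a in np.arange(0,2*np.pi,.05):
        if abs(np.sin(a))<.35: continue
        for r in range(35,70):
            u=int(256+r*np.cos(a)); v=int(262+r*np.sin(a))
            L=(deep([[u,v]],c)[0]-s['tool_pos'])@s['eef_rot']*1000
            if -18<L[2]<-3: pts.append((u,v)); break
    z=s['tool_pos'][2]-zt/1000
    P=(plane(pts,c,z)-s['tool_pos'])@s['eef_rot']*1000
    P=P[:,:2]; res=[]
    for lo,hi in((-99,99),):
        A=np.c_[2*P,np.ones(len(P))]; q=np.linalg.lstsq(A,(P**2).sum(1),rcond=None)[0]
        res=(q[:2],np.sqrt(q[2]+q[:2]@q[:2]))
    return res,len(P),P[P[:,0]>0,0].max(),P[P[:,0]<0,0].min()
E
python3 - <<'E'
from h import *
c=grab('wrist'); s=manip.sense()
for zt in(-13,-5): print(ringc(c,zt))
print(s['tool_pos'],s['ft_torque'])
print(ball(c))
E
```

```text
((array([ 3.88986339, -0.77312117]), np.float64(24.863804086649505)), 97, np.float64(28.41584301474102), np.float64(-20.57415565401604))
((array([-0.7759059 , -0.79090261]), np.float64(26.396204540026613)), 97, np.float64(25.261653451730197), np.float64(-26.747685938556085))
[ 0.54495664 -0.20632117  0.22474432] [ 0.07472051 -0.0246419   0.01436935]
[([163, 210, 45, 44, 1222], array([ 0.5396, -0.261 ,  0.16  ]), array([ 0.5437, -0.2584,  0.1609]), 0.0173)]
```

send_rows --plan '[[[0,0,0,0,-10,0,0.5],[0,0,0,0,-15,0,0.5],[0,0,0,0,-13,0,0.5],[0,0,0,0,-8,0,0.5],[0,0,0,0,-4,0,0.5],[0,0,0,0,0,0,0.5],[0,0,0,0,0,0,0.5],[0,0,0,0,0,0,0.5],[0,0,0,0,0,0,0.5],[0,0,0,0,0,0,0.5]]]'

```text
time: 7.02
tool_pos: [0.545, -0.2579, 0.2254]
eef_rot: [[-0.945, 0.327, 0.0], [0.327, 0.945, 0.0], [-0.0, 0.0, -1.0]]
contact_force: [-0.1, -0.4, -1.1]
grip_width: 0.0608
gripper_force: 65.4
```

```bash
python3 - <<'E'
from h import *
c=grab('wrist'); s=manip.sense()
for zt in(-13,-5): print(ringc(c,zt))
print(s['tool_pos'],s['ft_torque'])
print(ball(c))
E
```

```text
((array([3.75668772, 0.1014049 ]), np.float64(24.925162845581873)), 97, np.float64(28.35084912638731), np.float64(-20.774699893236093))
((array([-0.9174534 ,  0.09189602]), np.float64(26.459973004853286)), 97, np.float64(25.191136181436796), np.float64(-26.959403775345894))
[ 0.5449261  -0.2579881   0.22537582] [0.01345511 0.04717233 0.01746774]
[([230, 187, 48, 20, 558], array([ 0.5338, -0.2552,  0.16  ]), array([ 0.5436, -0.2586,  0.1608]), 0.0173), ([232, 217, 45, 20, 618], array([ 0.555 , -0.2622,  0.16  ]), array([ 0.5443, -0.2588,  0.1612]), 0.017)]
```

send_rows --plan '[[[0,0,0,-0.4,-0.8,-6,0.5],[0,0,0,0,0,-10,0.5],[0,0,0,0,0,-12,0.5],[0,0,0,0,0,-12,0.5],[0,0,0,0,0,-12,0.5],[0,0,0,0,0,-12,0.5],[0,0,0,0,0,-12,0.5],[0,0,0,0,0,-8,0.5],[0,0,0,0,0,-6,0.5],[0,0,0,0,0,-4,0.5],[0,0,0,0,0,-3,0.5],[0,0,0,0,0,-2,0.5],[0,0,0,0,0,-1,0.5],[0,0,0,0,0,0,0.5],[0,0,0,0,0,0,0.5],[0,0,0,0,0,0,0.5]]]'

```text
time: 8.4
tool_pos: [0.5446, -0.2594, 0.1257]
eef_rot: [[-0.945, 0.328, 0.001], [0.328, 0.945, -0.0], [-0.001, -0.0, -1.0]]
contact_force: [1.1, -0.5, -0.8]
grip_width: 0.0611
gripper_force: 65.4
```

send_rows --plan '[[[0,0,0,0,0,-1,0.5],[0,0,0,0,0,-1,0.5],[0,0,0,0,0,-1,0.5],[0,0,0,0,0,-1,0.5],[0,0,0,0,0,0,0.5],[0,0,0,0,0,0,0.5]]]'

```text
time: 8.9
tool_pos: [0.5444, -0.2593, 0.1214]
eef_rot: [[-0.945, 0.328, 0.0], [0.328, 0.945, -0.0], [-0.0, -0.0, -1.0]]
contact_force: [-0.2, 0.1, 1.2]
grip_width: 0.0611
gripper_force: 65.5
```

send_rows --plan '[[[0,0,0,0,0,-0.6,0.5],[0,0,0,0,0,0,0.5],[0,0,0,0,0,0,0.75],[0,0,0,0,0,0,0.85],[0,0,0,0,0,0,1],[0,0,0,0,0,0,1],[0,0,0,0,0,0,1],[0,0,0,0,0,0,1],[0,0,0,0,0,10,1],[0,0,0,0,0,20,1],[0,0,0,0,0,25,1],[0,0,0,0,0,25,1],[0,0,0,0,0,15,1],[0,0,0,0,0,5,1],[0,0,0,0,0,0,1],[0,0,0,0,0,0,1]]]'

```text
time: 10.23
tool_pos: [0.5441, -0.2592, 0.2203]
eef_rot: [[-0.945, 0.328, -0.0], [0.328, 0.945, 0.0], [0.0, -0.0, -1.0]]
contact_force: [-0.2, 0.1, -1.5]
grip_width: 0.0853
gripper_force: 0.0
```

```bash
python3 - <<'E'
from h import *
c=grab('wrist','pics/i.png'); s=manip.sense(); print(s['tool_pos'],s['contact_force'],s['ft_torque'],s['joint_positions'].round(2))
print(ball(c))
E
```

```text
[ 0.54381856 -0.25903795  0.21967192] [ 0.40797189 -0.31695567  0.23749679] [-0.0182773  -0.03989104  0.00178132] [ 0.45  0.48 -0.07  1.58  0.03  1.09  1.61]
[([231, 190, 51, 50, 1995], array([ 0.5445, -0.2587,  0.16  ]), array([ 0.5439, -0.2587,  0.1607]), 0.0175)]
```

View pics/i.png

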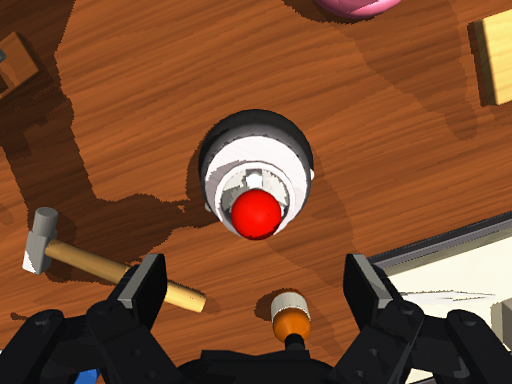

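The ring lies round the jaws under the ball (around (256,205)). I'll check its height and centre from depth.

```bash
python3 - <<'E'
from h import *
c=grab('wrist'); g=np.array([(u,v) for v in range(150,260) for u in range(200,315)])
D=deep(g,c); d=D[:,:2]-[.5439,-.2587]; r=np.hypot(*d.T); k=(r>.0255)&(r<.034)&(D[:,2]>.120)&(D[:,2]<.142)
D=D[k]; k=D[:,2]>np.percentile(D[:,2],70)-.0035; T=D[k]; A=np.c_[T[:,:2]-T[:,:2].mean(0),np.ones(len(T))]
p=np.linalg.lstsq(A,T[:,2],rcond=None)[0]; print(p,len(T))
P=T[:,:2]; A=np.c_[2*P,np.ones(len(P))]; q=np.linalg.lstsq(A,(P**2).sum(1),rcond=None)[0]; print(q[:2],np.sqrt(q[2]+q[:2]@q[:2]))
E
```

```text
[ 0.00049615 -0.0018107   0.13389356] 1218
[ 0.5432058 -0.2592232] 0.029270944086971208
```

Flat (top at 133.9 mm) and centred within 1 mm. Now I'll wind the wrist back counter-clockwise above the ball, so that there is clockwise travel to use.

send_rows --plan '[[[0,0,0.12,0,0,0,1],[0,0,0.124,0,0,0,1],[0,0,0.124,0,0,0,1],[0,0,0.124,0,0,0,1],[0,0,0.124,0,0,0,1],[0,0,0.124,0,0,0,1],[0,0,0.124,0,0,0,1],[0,0,0.124,0,0,0,1],[0,0,0.124,0,0,0,1],[0,0,0.124,0,0,0,1],[0,0,0.124,0,0,0,1],[0,0,0.124,0,0,0,1],[0,0,0.124,0,0,0,1],[0,0,0.124,0,0,0,1],[0,0,0.124,0,0,0,1],[0,0,0.124,0,0,0,1],[0,0,0.124,0,0,0,1],[0,0,0.124,0,0,0,1],[0,0,0.124,0,0,0,1],[0,0,0.124,0,0,0,1]]]'

```text
time: 12.0
tool_pos: [0.5406, -0.1927, 0.1613]
eef_rot: [[0.375, -0.927, 0.007], [-0.924, -0.374, -0.077], [0.074, 0.022, -0.997]]
contact_force: [-0.5, 1.6, 0.4]
grip_width: 0.0854
gripper_force: 0.0
```

```bash
python3 - <<'E'
from h import *
s=manip.sense(); print(s['time'],s['tool_pos'],s['joint_positions'].round(2))
E
```

```text
12.0 [ 0.54055723 -0.1927244   0.16126077] [ 1.    0.86 -1.43  1.76  0.95  1.38  2.89]
```

Counter-clockwise raises joint 7, contrary to what I assumed, so the arm ran into its limits. I'll raise and turn back clockwise to about 1.1 rad from the original yaw.

send_rows --plan '[[[0,0,0,0,0,20,1],[0,0,0,0,0,20,1],[0,0,-0.1,0,0,10,1],[0,0,-0.1,0,0,0,1],[0,0,-0.1,0,0,0,1],[0,0,-0.1,0,0,0,1],[0,0,0,0,0,0,1],[0,0,0,0,0,0,1]]]'

```text
time: 12.67
tool_pos: [0.5404, -0.1822, 0.2035]
eef_rot: [[-0.03, -0.999, -0.028], [-0.995, 0.033, -0.091], [0.092, 0.025, -0.995]]
contact_force: [-0.4, -0.3, 0.1]
grip_width: 0.0851
gripper_force: 0.0
```

```bash
python3 - <<'E'
from h import *
s=manip.sense(); print(s['time'],s['tool_pos'],s['joint_positions'].round(2),s['contact_force'])
E
```

```text
12.6667 [ 0.5403547  -0.18217873  0.20348838] [ 0.95  0.75 -1.33  1.69  0.82  1.39  2.57] [-0.38488411 -0.27274928  0.08458002]
```

send_rows --plan '[[[0,0,0,0,0,10,1],[0.091,-0.028,0,0,0,6,1],[0,0,-0.11,0,0,0,1],[0,0,-0.11,0,0,0,1],[0,0,-0.11,0,0,0,1],[0,0,-0.11,0,0,0,1],[0,0,-0.11,0,0,0,1],[0,0,-0.11,0,0,0,1],[0,0,-0.11,0,0,0,1],[0,0,-0.11,0,0,0,1],[0,0,-0.11,0,0,0,1],[0,0,-0.11,0,0,0,1],[0,0,0,0,0,0,1],[0,0,0,0,0,0,1],[0,0,0,0,0,0,1]]]'

```text
time: 13.92
tool_pos: [0.5406, -0.1821, 0.2204]
eef_rot: [[-0.904, -0.427, 0.001], [-0.427, 0.904, -0.001], [-0.0, -0.001, -1.0]]
contact_force: [0.3, -0.1, -0.3]
grip_width: 0.0854
gripper_force: 0.0
```

```bash
python3 - <<'E'
from h import *
s=manip.sense(); print(s['time'],s['tool_pos'],s['joint_positions'].round(2),s['contact_force'],s['ft_torque'])
E
```

```text
13.9167 [ 0.54062859 -0.1820837   0.22037689] [ 0.92  0.6  -1.07  1.66  0.56  1.22  1.73] [ 0.28916826 -0.0723226  -0.30583402] [-0.01219586  0.03919461 -0.02485604]
```

Level again with about 4 rad of clockwise travel left. Now back over the ball.

send_rows --plan '[[[0,0,0,0.4,-6,0,1],[0,0,0,0.5,-12,0,1],[0,0,0,0.5,-15,0,1],[0,0,0,0.5,-15,0,1],[0,0,0,0.5,-14,0,1],[0,0,0,0.5,-10,0,1],[0,0,0,0.4,-4.6,0,1],[0,0,0,0,0,0,1],[0,0,0,0,0,0,1],[0,0,0,0,0,0,1],[0,0,0,0,0,0,1]]]'

```text
time: 14.83
tool_pos: [0.5441, -0.2577, 0.2205]
eef_rot: [[-0.906, -0.424, 0.001], [-0.424, 0.906, -0.001], [-0.0, -0.001, -1.0]]
contact_force: [0.2, -0.1, 0.8]
grip_width: 0.0852
gripper_force: 0.0
```

```bash
python3 - <<'E'
from h import *
c=grab('wrist','pics/j.png'); print(ball(c))
s=manip.sense(); print(s['time'],s['tool_pos'],s['joint_positions'].round(2),s['contact_force'],s['ft_torque'])
E
```

```text
[([229, 189, 50, 51, 1987], array([ 0.5446, -0.2585,  0.16  ]), array([ 0.5441, -0.2589,  0.1606]), 0.0176)]
14.8833 [ 0.54408981 -0.25787083  0.22048428] [ 1.    0.65 -1.06  1.58  0.59  1.27  1.85] [ 0.14195317 -0.31962983 -0.01378086] [-0.00431313  0.03009938 -0.01239573]
```

send_rows --plan '[[[0,0,0,0,-0.9,-8,1],[0,0,0,0,0,-14,1],[0,0,0,0,0,-16,1],[0,0,0,0,0,-16,1],[0,0,0,0,0,-14,1],[0,0,0,0,0,-8,1],[0,0,0,0,0,-5,1],[0,0,0,0,0,0,0.9],[0,0,0,0,0,0,0.8],[0,0,0,0,0,0,0.7],[0,0,0,0,0,0,0.6],[0,0,0,0,0,0,0.5],[0,0,0,0,0,0,0.4],[0,0,0,0,0,0,0.3],[0,0,0,0,0,0,0.3],[0,0,0,0,0,0,0.3],[0,0,0,0,0,0,0.3]]]'

```text
time: 16.3
tool_pos: [0.5439, -0.259, 0.1402]
eef_rot: [[-0.906, -0.423, 0.001], [-0.423, 0.906, -0.001], [-0.0, -0.001, -1.0]]
contact_force: [-2.3, 2.2, 6.7]
grip_width: 0.0334
gripper_force: 58.9
```

```bash
cat > t.py <<'E'
from h import *
s=manip.sense(); R=s['eef_rot']
print(round(s['time'],2),s['tool_pos'].round(4),'yaw',round(float(np.arctan2(R[1,1],R[0,1])),4),s['joint_positions'].round(2),s['contact_force'].round(1),'T',s['ft_torque'].round(3),s['gripper_force'].round(1),s['grip_width'].round(4),'j7',s['joint_efforts'][6].round(3),'v',s['joint_vel'][6].round(3))
E
python3 t.py
```

```text
Traceback (most recent call last):
  File "t.py", line 3, in <module>
    print(round(s['time'],2),s['tool_pos'].round(4),'yaw',round(float(np.arctan2(R[1,1],R[0,1])),4),s['joint_positions'].round(2),s['contact_force'].round(1),'T',s['ft_torque'].round(3),s['gripper_force'].round(1),s['grip_width'].round(4),'j7',s['joint_efforts'][6].round(3),'v',s['joint_vel'][6].round(3))
                                                                                                                                                                                          ^^^^^^^^^^^^^^^^^^^^^^^^
AttributeError: 'float' object has no attribute 'round'
```

send_rows --plan '[[[0,0,-0.05,0,0,0,0.3],[0,0,-0.05,0,0,0,0.3],[0,0,-0.05,0,0,0,0.3],[0,0,-0.05,0,0,0,0.3],[0,0,-0.05,0,0,0,0.3],[0,0,-0.05,0,0,0,0.3]]]'

```text
time: 16.8
tool_pos: [0.5438, -0.2587, 0.1402]
eef_rot: [[-0.991, -0.135, 0.0], [-0.135, 0.991, -0.001], [-0.0, -0.001, -1.0]]
contact_force: [-3.5, 2.6, 6.6]
grip_width: 0.0336
gripper_force: 58.8
```

```bash
sed -i "s/s\['gripper_force'\].round(1),s\['grip_width'\].round(4)/round(s['gripper_force'],1),round(s['grip_width'],4)/" t.py; python3 t.py
```

```text
16.8 [ 0.5438 -0.2587  0.1402] yaw 1.706 [ 0.94  0.7  -0.93  1.68  0.62  1.08  1.53] [-3.5  2.6  6.6] T [0.598 0.758 0.549] 58.8 0.0336 j7 0.321 v -0.499
```

Running free reads 0.55 N m. I'll go on to about 1.15 rad, still before the earliest possible contact.

send_rows --plan '[[[0,0,-0.06,0,0,0,0.3],[0,0,-0.06,0,0,0,0.3],[0,0,-0.06,0,0,0,0.3],[0,0,-0.06,0,0,0,0.3],[0,0,-0.06,0,0,0,0.3],[0,0,-0.06,0,0,0,0.3],[0,0,-0.06,0,0,0,0.3],[0,0,-0.05,0,0,0,0.3],[0,0,-0.05,0,0,0,0.3],[0,0,-0.05,0,0,0,0.3],[0,0,-0.05,0,0,0,0.3],[0,0,-0.05,0,0,0,0.3],[0,0,-0.05,0,0,0,0.3],[0,0,-0.05,0,0,0,0.3],[0,0,-0.05,0,0,0,0.3]]]'

```text
time: 18.05
tool_pos: [0.544, -0.2581, 0.1402]
eef_rot: [[-0.775, 0.632, -0.001], [0.632, 0.775, -0.0], [0.0, -0.001, -1.0]]
contact_force: [-2.9, 3.1, 6.6]
grip_width: 0.0334
gripper_force: 58.9
```

```bash
python3 t.py
```

```text
18.05 [ 0.544  -0.2581  0.1402] yaw 0.8867 [ 0.83  0.63 -0.71  1.68  0.47  1.01  0.84] [-2.9  3.1  6.6] T [0.773 0.535 0.481] 58.9 0.0334 j7 0.314 v -0.494
```

send_rows --plan '[[[0,0,-0.05,0,0,0,0.3],[0,0,-0.05,0,0,0,0.3],[0,0,-0.05,0,0,0,0.3]]]'

```text
time: 18.3
tool_pos: [0.5441, -0.258, 0.1402]
eef_rot: [[-0.672, 0.741, -0.001], [0.741, 0.672, -0.0], [0.0, -0.001, -1.0]]
contact_force: [-2.1, 3.6, 5.4]
grip_width: 0.0335
gripper_force: 58.9
```

```bash
python3 t.py
```

```text
18.3 [ 0.5441 -0.258   0.1402] yaw 0.7368 [ 0.81  0.62 -0.67  1.68  0.44  0.99  0.72] [-2.1  3.6  5.4] T [0.818 0.517 0.546] 58.9 0.0335 j7 0.313 v -0.493
```

send_rows --plan '[[[0,0,-0.05,0,0,0,0.3],[0,0,-0.05,0,0,0,0.3],[0,0,-0.05,0,0,0,0.3]]]'

```text
time: 18.55
tool_pos: [0.5442, -0.258, 0.1402]
eef_rot: [[-0.554, 0.833, -0.001], [0.833, 0.554, 0.0], [0.0, -0.0, -1.0]]
contact_force: [-2.7, 4.7, 5.8]
grip_width: 0.0333
gripper_force: 58.9
```

```bash
python3 t.py
```

```text
18.55 [ 0.5442 -0.258   0.1402] yaw 0.5869 [ 0.78  0.61 -0.63  1.68  0.42  0.98  0.6 ] [-2.7  4.7  5.8] T [0.819 0.459 0.459] 58.9 0.0333 j7 0.314 v -0.492
```

The joint 7 effort is a quiet indicator (0.314 running free). I'll continue.

send_rows --plan '[[[0,0,-0.05,0,0,0,0.3],[0,0,-0.05,0,0,0,0.3],[0,0,-0.05,0,0,0,0.3]]]'

```text
time: 18.8
tool_pos: [0.5443, -0.2579, 0.1402]
eef_rot: [[-0.423, 0.906, -0.001], [0.906, 0.423, 0.0], [0.001, -0.0, -1.0]]
contact_force: [-2.0, 4.1, 5.6]
grip_width: 0.0337
gripper_force: 58.9
```

```bash
python3 t.py
```

```text
18.8 [ 0.5443 -0.2579  0.1402] yaw 0.4369 [ 0.76  0.6  -0.58  1.68  0.39  0.97  0.47] [-2.   4.1  5.6] T [0.822 0.38  0.486] 58.9 0.0337 j7 0.313 v -0.491
```

send_rows --plan '[[[0,0,-0.05,0,0,0,0.3],[0,0,-0.05,0,0,0,0.3],[0,0,-0.05,0,0,0,0.3]]]'

```text
time: 19.05
tool_pos: [0.5444, -0.2579, 0.1402]
eef_rot: [[-0.283, 0.959, -0.0], [0.959, 0.283, 0.001], [0.001, -0.0, -1.0]]
contact_force: [-1.3, 5.1, 5.4]
grip_width: 0.0334
gripper_force: 58.9
```

```bash
python3 t.py
```

```text
19.05 [ 0.5444 -0.2579  0.1402] yaw 0.287 [ 0.74  0.59 -0.54  1.68  0.36  0.96  0.35] [-1.3  5.1  5.4] T [0.747 0.329 0.511] 58.9 0.0334 j7 0.311 v -0.491
```

send_rows --plan '[[[0,0,-0.05,0,0,0,0.3],[0,0,-0.05,0,0,0,0.3],[0,0,-0.05,0,0,0,0.3]]]'

```text
time: 19.3
tool_pos: [0.5445, -0.2579, 0.1402]
eef_rot: [[-0.137, 0.991, -0.0], [0.991, 0.137, 0.001], [0.001, -0.0, -1.0]]
contact_force: [-2.1, 4.1, 5.0]
grip_width: 0.0335
gripper_force: 59.0
```

```bash
python3 t.py
```

```text
19.3 [ 0.5445 -0.2579  0.1402] yaw 0.1371 [ 0.71  0.59 -0.5   1.68  0.33  0.96  0.22] [-2.1  4.1  5. ] T [0.801 0.209 0.568] 59.0 0.0335 j7 0.311 v -0.492
```

send_rows --plan '[[[0,0,-0.05,0,0,0,0.3],[0,0,-0.05,0,0,0,0.3],[0,0,-0.05,0,0,0,0.3]]]'

```text
time: 19.55
tool_pos: [0.5446, -0.2578, 0.1402]
eef_rot: [[0.013, 1.0, -0.0], [1.0, -0.013, 0.001], [0.001, -0.0, -1.0]]
contact_force: [-1.0, 3.3, 5.5]
grip_width: 0.0333
gripper_force: 59.0
```

```bash
python3 t.py
```

```text
19.55 [ 0.5446 -0.2578  0.1402] yaw -0.0128 [ 0.69  0.58 -0.46  1.68  0.3   0.95  0.1 ] [-1.   3.3  5.5] T [0.751 0.114 0.504] 59.0 0.0333 j7 0.293 v -0.493
```

send_rows --plan '[[[0,0,-0.05,0,0,0,0.3],[0,0,-0.05,0,0,0,0.3]]]'

```text
time: 19.72
tool_pos: [0.5447, -0.2579, 0.1402]
eef_rot: [[0.113, 0.994, 0.0], [0.994, -0.113, 0.001], [0.001, -0.0, -1.0]]
contact_force: [-1.5, 3.6, 5.7]
grip_width: 0.033
gripper_force: 59.0
```

```bash
python3 t.py
```

```text
19.72 [ 0.5447 -0.2579  0.1402] yaw -0.1128 [ 0.67  0.58 -0.43  1.68  0.29  0.94  0.02] [-1.5  3.6  5.7] T [0.77  0.139 0.532] 59.0 0.033 j7 0.271 v -0.491
```

send_rows --plan '[[[0,0,-0.05,0,0,0,0.3],[0,0,-0.05,0,0,0,0.3]]]'

```text
time: 19.88
tool_pos: [0.5448, -0.2578, 0.1402]
eef_rot: [[0.211, 0.977, 0.0], [0.977, -0.211, 0.001], [0.001, -0.0, -1.0]]
contact_force: [-1.4, 4.4, 5.0]
grip_width: 0.0333
gripper_force: 59.0
```

```bash
python3 t.py
```

```text
19.88 [ 0.5448 -0.2578  0.1402] yaw -0.2126 [ 0.65  0.57 -0.4   1.68  0.27  0.94 -0.06] [-1.4  4.4  5. ] T [0.773 0.063 0.551] 59.0 0.0333 j7 0.245 v -0.49
```

send_rows --plan '[[[0,0,-0.05,0,0,0,0.3],[0,0,-0.05,0,0,0,0.3]]]'

```text
time: 20.05
tool_pos: [0.5449, -0.2579, 0.1402]
eef_rot: [[0.308, 0.952, 0.0], [0.952, -0.308, 0.001], [0.001, -0.0, -1.0]]
contact_force: [-0.7, 3.4, 5.6]
grip_width: 0.0339
gripper_force: 59.0
```

```bash
python3 t.py
```

```text
20.05 [ 0.5449 -0.2579  0.1402] yaw -0.3126 [ 0.64  0.57 -0.38  1.68  0.25  0.93 -0.15] [-0.7  3.4  5.6] T [0.686 0.054 0.56 ] 59.0 0.0339 j7 0.216 v -0.49
```

send_rows --plan '[[[0,0,-0.05,0,0,0,0.3]]]'

```text
time: 20.13
tool_pos: [0.5449, -0.2579, 0.1402]
eef_rot: [[0.355, 0.935, 0.0], [0.935, -0.355, 0.001], [0.002, -0.0, -1.0]]
contact_force: [-0.3, 3.2, 4.6]
grip_width: 0.0335
gripper_force: 59.0
```

```bash
python3 t.py
```

```text
20.13 [ 0.5449 -0.2579  0.1402] yaw -0.3625 [ 0.63  0.57 -0.36  1.68  0.24  0.93 -0.19] [-0.3  3.2  4.6] T [ 0.677 -0.023  0.636] 59.0 0.0335 j7 0.201 v -0.49
```

send_rows --plan '[[[0,0,-0.05,0,0,0,0.3]]]'

```text
time: 20.22
tool_pos: [0.5449, -0.2579, 0.1402]
eef_rot: [[0.401, 0.916, 0.001], [0.916, -0.401, 0.001], [0.002, -0.0, -1.0]]
contact_force: [0.1, 3.7, 5.0]
grip_width: 0.0333
gripper_force: 59.0
```

```bash
python3 t.py
```

```text
20.22 [ 0.5449 -0.2579  0.1402] yaw -0.4125 [ 0.62  0.57 -0.35  1.69  0.23  0.93 -0.23] [0.1 3.7 5. ] T [ 0.679 -0.022  0.69 ] 59.0 0.0333 j7 0.186 v -0.49
```

send_rows --plan '[[[0,0,-0.05,0,0,0,0.3]]]'

```text
time: 20.3
tool_pos: [0.545, -0.2579, 0.1402]
eef_rot: [[0.446, 0.895, 0.001], [0.895, -0.446, 0.001], [0.002, -0.0, -1.0]]
contact_force: [0.1, 2.5, 5.0]
grip_width: 0.0334
gripper_force: 59.0
```

```bash
python3 t.py
```

```text
20.3 [ 0.545  -0.2579  0.1402] yaw -0.4624 [ 0.61  0.57 -0.33  1.69  0.22  0.93 -0.27] [0.1 2.5 5. ] T [ 0.644 -0.032  0.643] 59.0 0.0334 j7 0.171 v -0.489
```

send_rows --plan '[[[0,0,-0.04,0,0,0,0.3]]]'

```text
time: 20.38
tool_pos: [0.545, -0.2579, 0.1402]
eef_rot: [[0.482, 0.876, 0.001], [0.876, -0.482, 0.001], [0.002, -0.0, -1.0]]
contact_force: [0.5, 2.9, 4.5]
grip_width: 0.0334
gripper_force: 59.1
```

```bash
python3 t.py
```

```text
20.38 [ 0.545  -0.2579  0.1402] yaw -0.5025 [ 0.6   0.56 -0.32  1.69  0.21  0.93 -0.3 ] [0.5 2.9 4.5] T [ 0.665 -0.02   0.648] 59.1 0.0334 j7 -0.148 v -0.379
```

send_rows --plan '[[[0,0,-0.04,0,0,0,0.3]]]'

```text
time: 20.47
tool_pos: [0.545, -0.258, 0.1402]
eef_rot: [[0.516, 0.857, 0.001], [0.857, -0.516, 0.002], [0.002, -0.0, -1.0]]
contact_force: [0.2, 3.3, 5.1]
grip_width: 0.0335
gripper_force: 59.1
```

```bash
python3 t.py
```

```text
20.47 [ 0.545  -0.258   0.1402] yaw -0.5419 [ 0.6   0.56 -0.31  1.69  0.21  0.92 -0.33] [0.2 3.3 5.1] T [0.602 0.02  0.726] 59.1 0.0335 j7 -0.046 v -0.39
```

send_rows --plan '[[[0,0,-0.04,0,0,0,0.3]]]'

```text
time: 20.55
tool_pos: [0.5451, -0.258, 0.1402]
eef_rot: [[0.55, 0.835, 0.001], [0.835, -0.55, 0.002], [0.002, -0.0, -1.0]]
contact_force: [-0.5, 3.1, 3.8]
grip_width: 0.033
gripper_force: 59.1
```

```bash
python3 t.py
```

```text
20.55 [ 0.5451 -0.258   0.1402] yaw -0.5818 [ 0.59  0.56 -0.3   1.69  0.2   0.92 -0.37] [-0.5  3.1  3.8] T [ 0.595 -0.074  0.701] 59.1 0.033 j7 -0.032 v -0.394
```

send_rows --plan '[[[0,0,-0.04,0,0,0,0.3]]]'

```text
time: 20.63
tool_pos: [0.5451, -0.258, 0.1402]
eef_rot: [[0.583, 0.813, 0.001], [0.813, -0.583, 0.002], [0.002, -0.0, -1.0]]
contact_force: [0.2, 3.5, 4.9]
grip_width: 0.0336
gripper_force: 59.1
```

```bash
python3 t.py
```

```text
20.63 [ 0.5451 -0.258   0.1402] yaw -0.6218 [ 0.58  0.56 -0.29  1.69  0.19  0.92 -0.4 ] [0.2 3.5 4.9] T [ 0.585 -0.085  0.737] 59.1 0.0336 j7 -0.042 v -0.392
```

send_rows --plan '[[[0,0,-0.04,0,0,0,0.3],[0,0,-0.04,0,0,0,0.3]]]'

```text
time: 20.8
tool_pos: [0.5451, -0.258, 0.1402]
eef_rot: [[0.646, 0.764, 0.001], [0.764, -0.646, 0.002], [0.002, -0.0, -1.0]]
contact_force: [0.3, 3.3, 4.4]
grip_width: 0.0336
gripper_force: 59.1
```

```bash
python3 t.py
```

```text
20.8 [ 0.5451 -0.258   0.1402] yaw -0.7017 [ 0.57  0.56 -0.27  1.69  0.18  0.92 -0.47] [0.3 3.3 4.4] T [ 0.543 -0.088  0.695] 59.1 0.0336 j7 -0.069 v -0.392
```

send_rows --plan '[[[0,0,-0.04,0,0,0,0.3]]]'

```text
time: 20.88
tool_pos: [0.5452, -0.2581, 0.1402]
eef_rot: [[0.676, 0.737, 0.001], [0.737, -0.676, 0.002], [0.002, -0.0, -1.0]]
contact_force: [-0.1, 3.8, 3.5]
grip_width: 0.0333
gripper_force: 59.1
```

```bash
python3 t.py
```

```text
20.88 [ 0.5452 -0.2581  0.1402] yaw -0.7418 [ 0.56  0.56 -0.26  1.69  0.17  0.92 -0.5 ] [-0.1  3.8  3.5] T [ 0.562 -0.134  0.745] 59.1 0.0333 j7 -0.082 v -0.392
```

send_rows --plan '[[[0,0,-0.04,0,0,0,0.3]]]'

```text
time: 20.97
tool_pos: [0.5452, -0.2581, 0.1402]
eef_rot: [[0.704, 0.71, 0.001], [0.71, -0.704, 0.002], [0.002, -0.0, -1.0]]
contact_force: [-0.1, 2.5, 4.7]
grip_width: 0.0334
gripper_force: 59.1
```

```bash
python3 t.py
```

```text
20.97 [ 0.5452 -0.2581  0.1402] yaw -0.7817 [ 0.56  0.56 -0.25  1.69  0.16  0.92 -0.53] [-0.1  2.5  4.7] T [ 0.467 -0.151  0.725] 59.1 0.0334 j7 -0.096 v -0.39
```

send_rows --plan '[[[0,0,-0.04,0,0,0,0.3]]]'

```text
time: 21.05
tool_pos: [0.5452, -0.2581, 0.1402]
eef_rot: [[0.732, 0.681, 0.001], [0.681, -0.732, 0.002], [0.002, -0.0, -1.0]]
contact_force: [0.3, 2.7, 3.9]
grip_width: 0.0335
gripper_force: 59.1
```

```bash
python3 t.py
```

```text
21.05 [ 0.5452 -0.2581  0.1402] yaw -0.8217 [ 0.55  0.56 -0.23  1.69  0.15  0.92 -0.57] [0.3 2.7 3.9] T [ 0.469 -0.129  0.766] 59.1 0.0335 j7 -0.11 v -0.391
```

Tz and the joint effort both give x ≈ 0.26, rising about 0.34 N m/rad. I'll turn 0.12 rad more to reach about 0.30.

send_rows --plan '[[[0,0,-0.04,0,0,0,0.3],[0,0,-0.04,0,0,0,0.3]]]'

```text
time: 21.22
tool_pos: [0.5453, -0.2581, 0.1402]
eef_rot: [[0.784, 0.62, 0.001], [0.62, -0.784, 0.002], [0.002, -0.0, -1.0]]
contact_force: [0.1, 3.7, 4.8]
grip_width: 0.0332
gripper_force: 59.1
```

```bash
python3 t.py
```

```text
21.22 [ 0.5453 -0.2581  0.1402] yaw -0.9016 [ 0.54  0.56 -0.21  1.69  0.14  0.91 -0.63] [0.1 3.7 4.8] T [ 0.492 -0.15   0.799] 59.1 0.0332 j7 -0.138 v -0.392
```

send_rows --plan '[[[0,0,-0.04,0,0,0,0.3]]]'

```text
time: 21.3
tool_pos: [0.5453, -0.2582, 0.1402]
eef_rot: [[0.808, 0.589, 0.002], [0.589, -0.808, 0.002], [0.002, -0.0, -1.0]]
contact_force: [1.1, 2.1, 3.5]
grip_width: 0.0336
gripper_force: 59.1
```

```bash
python3 t.py
```

```text
21.3 [ 0.5453 -0.2582  0.1402] yaw -0.9415 [ 0.53  0.56 -0.2   1.69  0.13  0.91 -0.66] [1.1 2.1 3.5] T [ 0.486 -0.25   0.811] 59.1 0.0336 j7 -0.152 v -0.392
```

x ≈ 0.30. Now I'll let go and rise.

send_rows --plan '[[[0,0,0,0,0,0,0.3],[0,0,0,0,0,0,0.5],[0,0,0,0,0,0,0.7],[0,0,0,0,0,0,0.8],[0,0,0,0,0,0,0.8],[0,0,0,0,0,0,0.8],[0,0,0,0,0,0,0.8],[0,0,0,0,0,10,0.8],[0,0,0,0,0,20,0.8],[0,0,0,0,0,25,0.8],[0,0,0,0,0,25,0.8],[0,0,0,0,0,10,0.8],[0,0,0,0,0,0,0.8],[0,0,0,0,0,0,0.8]]]'

```text
time: 22.47
tool_pos: [0.5439, -0.2597, 0.2294]
eef_rot: [[0.809, 0.587, -0.0], [0.587, -0.809, 0.001], [0.0, -0.001, -1.0]]
contact_force: [0.1, -0.2, -1.0]
grip_width: 0.068
gripper_force: 0.0
```

```bash
python3 t.py; python3 - <<'E'
from h import *
c=grab('wrist','pics/k.png'); b=ball(c); print(b); o=b[0][2][:2]
x0,y0=b[0][0][:2]; g=np.array([(u,v) for v in range(y0-45,y0+75) for u in range(x0-35,x0+85)])
D=deep(g,c); r=np.hypot(*(D[:,:2]-o).T); k=(r>.0255)&(r<.034)&(D[:,2]>.120)&(D[:,2]<.142)
D=D[k]; T=D[D[:,2]>np.percentile(D[:,2],70)-.0035]; A=np.c_[T[:,:2]-T[:,:2].mean(0),np.ones(len(T))]
print(np.linalg.lstsq(A,T[:,2],rcond=None)[0],len(T))
P=T[:,:2]; A=np.c_[2*P,np.ones(len(P))]; q=np.linalg.lstsq(A,(P**2).sum(1),rcond=None)[0]; print(q[:2],np.sqrt(q[2]+q[:2]@q[:2]))
E
```

```text
22.47 [ 0.5439 -0.2597  0.2294] yaw -0.9432 [ 0.54  0.47 -0.21  1.56  0.11  1.12 -0.64] [ 0.1 -0.2 -1. ] T [-0.022  0.06  -0.01 ] 0.0 0.068 j7 0.018 v -0.002
[([230, 184, 49, 49, 1843], array([ 0.5442, -0.2587,  0.16  ]), array([ 0.5445, -0.2581,  0.1608]), 0.0175)]
[-0.00414058 -0.00349928  0.13409005] 1220
[ 0.54476631 -0.258126  ] 0.029180169978138895
```

View pics/k.png

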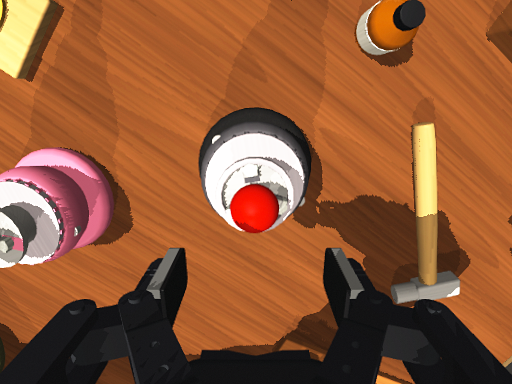

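The bangle is flat (top at 134.1 mm) and centred under the ball at (255,208), with the gripper clear. One quick check that the other things still stand where they were, then hand in.

```bash
python3 - <<'E'
from h import *
for n,f in(('top','a'),('scene','b')):
    im=grab(n)[0]; o=cv2.imread(f'pics/{f}.png')
    d=(cv2.absdiff(cv2.GaussianBlur(im,(5,5),0),cv2.GaussianBlur(o,(5,5),0)).max(2)>60).astype(np.uint8)
    k,l,st,ce=cv2.connectedComponentsWithStats(d)
    print(n,[st[i].tolist() for i in range(1,k) if st[i,4]>25])
E
```

```text
top [[327, 128, 42, 72, 830], [366, 144, 64, 93, 1106], [354, 196, 7, 18, 68], [352, 215, 5, 13, 37], [305, 234, 87, 125, 2196], [407, 239, 19, 5, 47], [392, 246, 33, 58, 947], [135, 289, 59, 14, 260], [155, 300, 79, 19, 637], [112, 305, 12, 4, 34], [125, 304, 22, 6, 90], [0, 313, 36, 31, 594], [259, 336, 14, 4, 29], [379, 336, 21, 29, 267], [393, 352, 8, 6, 38], [0, 356, 40, 28, 704], [321, 368, 15, 16, 157], [337, 374, 34, 10, 150]]
scene [[128, 2, 48, 52, 1403], [351, 28, 26, 12, 147], [166, 57, 6, 7, 26], [164, 71, 13, 11, 80], [141, 83, 57, 44, 1314], [107, 136, 25, 30, 273]]
```

```bash
python3 -c "
from station import manip
print(manip.hand_in())"
```

```text
the job is handed in; nothing more can be done
None
```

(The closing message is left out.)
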